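# Set and lock the last leg of a folded tripod, keep hold of it

## Task

The folded tripod lies on the desk with its two lower legs already pulled out to their length mark and locked; do the same with the leg on top. Draw it out with its lever still open until the edge of its clamp is level with the dark ring on the inner tube, like the other two, then squeeze the lever fully closed against the clamp while you hold the leg on the mark, and do not let go any more: finish with the gripper still holding the locked leg. Leave the small things lying about the tripod where they are.

Things in the scene. Friction and masses are not known exactly. Their poses are not given: they have to be found in the camera images.
- tripod: folded camera tripod lying on the desk, heavy, does not shift. Origin on the desk straight below the top leg's length mark; z up, y along the legs from the feet (-y) to the head (+y), x level across the legs. Two set, locked legs lie on the desk at x = -24 and +24 mm (clamps and levers reach x = -48 and +48 mm, 36 mm high, feet at y = -280 mm); the camera platform ends at y = +370 mm.
- mark (a point): length mark of the top leg: the foot-side edge of a dark ring, 4 mm wide, round the inner tube (20 mm thick, from the hub at y = +185 mm), on the leg's axis, which is 60 mm above the desk at x = 0 of the tripod. Axes as tripod. The outer tube covers the ring while the leg is too short.
- leg: sliding outer tube of the top leg with its clamp. Origin on the leg's axis at the clamp's mouth edge (to come level with the mark); axes as tripod. From there to -y: grey clamp 38 mm long, 33 mm thick; dark tube 26 mm thick to 255 mm; rubber foot to 278. Starts 40 to 90 mm short of the mark (to +y), can go 40 past it. Slides along y only; drag about 1.2 N, stays where left.
- clamp_grip (a point): point on the leg's axis at the middle of the clamp's length, 19 mm towards the foot from the mouth edge: the place to take clamp and lever between the fingers from above, fingers closing along x. On the -x side the clamp has a flat thumb rest, 17 mm from the axis, 26 mm high. Clamp and lever together are 41 mm across with the lever closed, about 62 mm at 0.75 rad.
- lever (a joint): angle of the cam lever on the top leg's clamp, rad: 0 closed (blade upright, flat along the clamp's +x side), starts open at 0.55 to 0.75 (blade leaning out to +x), at most 0.9. Stiff, stays where it is left; gives way at about 10 N of push at its tip, more from 0.45 rad on as the cam bites: a 6 N grip across clamp and lever slides the leg without closing it, 25 N or more closes it.
- lever_tip (a point): outer face of the lever's aluminium blade at its rounded upper end, where a finger bears on it. The blade is 28 mm long along the leg, centred on the clamp, and hinges on a pin parallel to the leg, 16.5 mm to +x of and 14 mm below the leg's axis; the tip is 31 mm from the pin. Closed it is 23.5 mm to +x of the leg's axis and 17 mm above it.
- lens_cap: bystander: black lens cap, disc 62 mm across, 9 mm high; origin at the centre of its underside
- camera_plate: bystander: camera quick-release plate, 42 x 52 mm, 16 mm high with its stud; origin at the centre of its underside
- hex_key: bystander: bent hex key, 80 mm long, 7 mm thick; origin at the centre of its underside
- tape_roll: bystander: roll of paper tape lying flat, 64 mm across, 18 mm high; origin at the centre of its underside

How it is judged:
On the way, in this order (a step that is already met when the one before it is completed fails the run):
1. the gripper holds the top leg with its clamp edge on the mark (within 5 mm), lever still open (y of clamp_grip in the frame of mark between -0.024 and -0.014 m and (contact force between the fingers and leg_c0 above 2 N or contact force between the fingers and leg_c1 above 2 N or contact force between the fingers and leg_c2 above 2 N or contact force between the fingers and leg_c3 above 2 N) and value of joint lever above 0.35 rad), for 0.2 s.
2. the lever is closed (within 0.1 rad) while the gripper holds the leg on the mark (y of clamp_grip in the frame of mark between -0.024 and -0.014 m and (contact force between the fingers and leg_c0 above 2 N or contact force between the fingers and leg_c1 above 2 N or contact force between the fingers and leg_c2 above 2 N or contact force between the fingers and leg_c3 above 2 N) and value of joint lever below 0.1 rad), for 0.2 s.
At the end, for the whole second after the job is handed in: The top leg's clamp edge is within 5 mm of its mark and at rest, its lever is closed to within 0.1 rad, and the gripper is still holding the leg's tube or clamp with more than 2 N (all of step 2 and linear speed of leg below 0.01 m/s); the arm keeps its last pose, push and grip.
It fails at once if the lever is closed (below 0.3 rad) with the leg more than 8 mm off the mark (value of joint lever below 0.3 rad and not (y of clamp_grip in the frame of mark between -0.027 and -0.011 m)).
It fails at once if the leg is let go once its lever is closed (value of joint lever below 0.2 rad and contact force between the fingers and leg below 0.2 N).
It fails at once if a bystander is shifted by more than 30 mm (distance of any of lens_cap, camera_plate, hex_key, tape_roll from where it was at the start of the episode above 0.03 m).
It also fails if it takes over 42 s, if anything falls off the work surface, if the arm or the gripper's body presses on something with over 40 N, if the wrist force passes 120 N, or if a joint passes its speed limit or range.

## Robot

A 6-joint arm with a two-finger parallel gripper is mounted at the origin on the work surface. World frame = base frame: x ahead of the robot, y to its left, z up, the work surface at z = 0. Lengths are in m, angles in rad, forces in N, time in s.
With the tool pointing down it reaches from about 0.325 to 0.9 m from the base axis. Payload 6.1 kg.
Tool frame: the origin (TCP) lies on the centre line of the jaws, within the pads' length; the fingertips stand 22 mm ahead of it and the grasp point (between the pads) lies 3 mm ahead of it; z points along the fingers, y is the line along which they close (so a half turn about z gives the same grasp; the last joint's range is limited). The gripper opens to 87 mm and grips with 3 to 60 N. Pads are 19 mm wide; open, the fingers measure 117 mm over their backs; the gripper's body (75 mm by 190 mm) begins 51 mm behind the grasp point.
Start: joints at [-1.317, 0.22, 1.526, -0, 1.395, -0.126], TCP at [0.232, -0.58, 0.245] pointing down, gripper open.
Joint ranges: [-2.98, 2.98], [-0.91, 2.08], [0.09, 2.57], [-1.24, 4.39], [0.2, 2.65], [-2.68, 2.68]. Speed limits (rad/s): [2.57, 2.57, 3.01, 3.14, 3.14, 3.14].

## Interface

Orientations are given as a unit quaternion [x, y, z, w].
In Python, from plant import env gives the robot as it stands. Calls block until the motion is done:
- env.movep(position, orientation): joint-space move of the TCP to a pose.
- env.move_l(position, ori=None, v=0.15, stop_force=None): straight line of the TCP; ori=None keeps the orientation; v is the mean speed in m/s. With stop_force (N) it stops when the force on the tool has changed by that much, and returns True; else False.
- env.goto_joints(angles): joint-space move.
- env.set_gripper(opening, grasp_force=None): finger opening in m; grasp_force is the grip in N (None keeps the last); returns when the fingers have stopped.
- env.sleep(seconds).
- env.ik(position, orientation): joint angles nearest the present ones, or None.
- env.sense(): the state.
- env.get_image(name): name is "side" or "top" or "wrist"; returns a dict with "color" (420x560x3 uint8, red, green, blue), "fx", "fy", "cx", "cy" (pixels), "k1" (the pictures are not rectified: a ray, as slopes to the right and down, at radius r is drawn at 1 + k1 r^2 times it, then the intrinsics apply), "cam_to_world" (4x4, takes a point from camera to world coordinates). Camera axes: x right, y down, z forward; pixel columns grow to the right and rows downward; lengths in m; the calibration is good to about 2 mm. A picture is of the moment at which its call begins. There is no depth.
A pose or a line that the arm cannot do raises env.IKError and nothing moves.
- env.job_done(): hands the job in; it is judged then, once.
The state is a dict: "clock": time; "joint_positions": joint angles; "joint_vel": joint speeds; "effort": joint torques, N m; "tool_pos": TCP position; "tool_rot": TCP orientation; "wrist_force": force on the tool from outside, world axes, zero at the start; "wrist_torque": the same for the moment, N m; "finger_gap": finger opening in m; "grasp_force": force on a finger pad.
Only numpy, scipy, OpenCV 4.12 (cv2) and the standard library are available. Lean on these libraries where they do the work, as an engineer would, in place of code of your own. Each camera call takes 0.05 s, during which the arm holds its last target. There are 200 camera calls.

## Working session

There is one attempt and no reset: what is moved stays moved. The work goes in short steps, each a Python script; the robot and the scene stay as the last script left them, time stands still between calls to the robot, and variables do not carry over. Pictures are saved under pics/ and viewed, at most 10 in all, crops included, and the job is handed in when it is done.

```bash
mkdir -p pics; ls
python3 - <<'E'
from plant import env
import cv2,numpy as np
for n in ["top","side"]:
    d=env.get_image(n); cv2.imwrite(f"pics/{n}0.png",d["color"][:,:,::-1])
    print(n,d["fx"],d["fy"],d["cx"],d["cy"],d["k1"]);print(np.round(d["cam_to_world"],4).tolist())
print(env.sense())
E
```

```text
pics
top 487.1663136357232 487.1663136357232 279.3412901247165 212.3817838272927 -0.10197007669015025
[[-0.0291, -0.9887, 0.1469, 0.4765], [-0.999, 0.0339, 0.03, -0.0155], [-0.0346, -0.1458, -0.9887, 0.8923], [0.0, 0.0, 0.0, 1.0]]
side 385.42805180590545 385.42805180590545 275.49947996789297 212.14435500649648 0.016502255686163005
[[0.7865, -0.3838, 0.4839, 0.2645], [-0.6176, -0.4768, 0.6255, -0.3873], [-0.0093, -0.7908, -0.612, 0.4741], [0.0, 0.0, 0.0, 1.0]]
{'clock': 0.1, 'joint_positions': array([-1.31707855e+00,  2.21162120e-01,  1.52750628e+00,  2.38095917e-05,
        1.39472991e+00, -1.26114437e-01]), 'joint_vel': array([ 1.10281579e-03, -1.37892430e-03, -2.80853265e-03,  1.09091253e-03,
        9.82612034e-05,  8.19830158e-04]), 'effort': array([ 1.82081010e-03, -4.95945811e+01, -3.88517940e+01,  7.01494887e-02,
        5.15327614e-02, -4.20400465e-05]), 'tool_pos': array([ 0.23158778, -0.57993475,  0.24353236]), 'tool_rot': array([ 9.82020071e-01,  1.88774378e-01, -4.58677360e-05, -9.01736566e-04]), 'wrist_force': array([ 0.01220371,  0.34888053, -0.64011178]), 'wrist_torque': array([-0.00901404,  0.0174659 , -0.01510216]), 'grasp_force': 0.0, 'finger_gap': 0.08689818022569518}
```

View pics/top0.png

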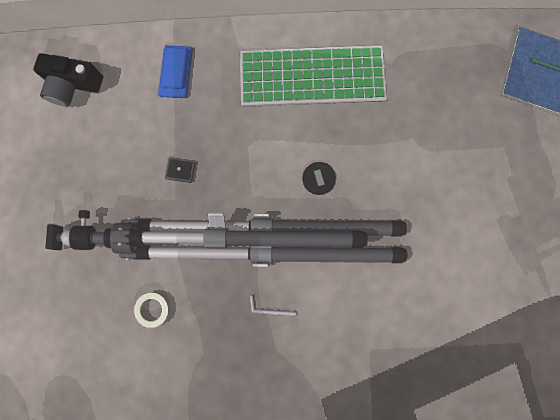

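View pics/side0.png

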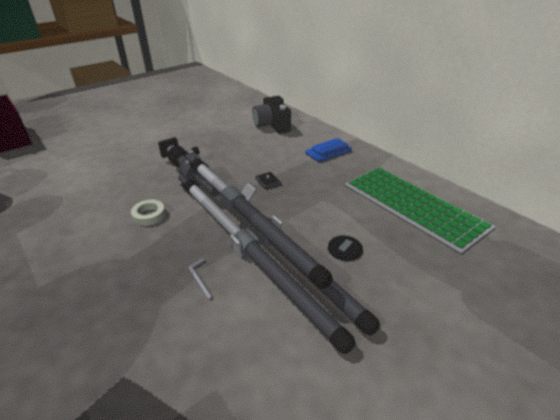

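The top view shows the tripod lying along world y, with feet at the right (world -y). The top leg's clamp is near (215,237) with its lever open towards +x at (216,219), and the lower clamps are near (261,222) and (261,256). The tape (152,310), plate (180,169), cap (319,178) and hex key (270,305) lie clear of it.

Run:
```python
import cv2
a=cv2.imread("pics/top0.png")[200:275,130:290]
cv2.imwrite("pics/crop.png",cv2.resize(a,None,fx=5,fy=5,interpolation=cv2.INTER_CUBIC))
```

```text
(no output)
```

View pics/crop.png

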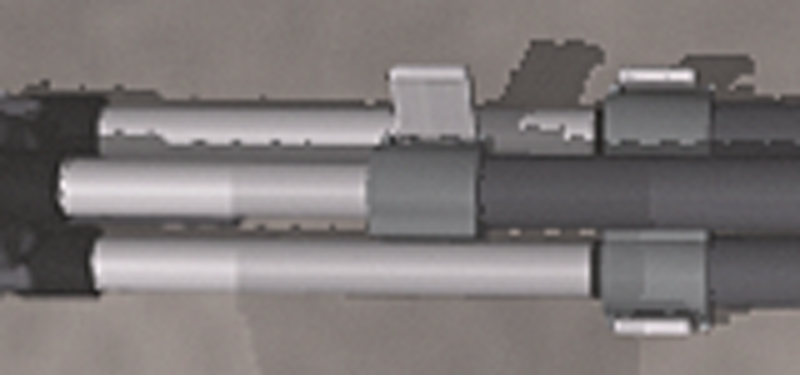

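The crop shows the top clamp's mouth at crop x≈370 (full 204, row 238.5), its foot-side end at 478 (225.6), and the lower clamps' mouths at crop x≈602 (250.4). The dark rings of those legs are just left of that, and the lever blade's tip is at crop row 72 (214.5).

```bash
cat > h.py <<'E'
from plant import env
import cv2,numpy as np
from scipy.spatial.transform import Rotation as R
def K(d): return np.array([[d["fx"],0,d["cx"]],[0,d["fy"],d["cy"]],[0,0,1]])
def pix2w(d,uv,z):
    p=cv2.undistortPoints(np.array(uv,float).reshape(-1,1,2),K(d),np.array([d["k1"],0,0,0.])).reshape(-1,2)
    T=np.array(d["cam_to_world"]); r=np.c_[p,np.ones(len(p))]@T[:3,:3].T
    return T[:3,3]+r*((np.array(z)-T[2,3])/r[:,2])[:,None]
def w2pix(d,P):
    T=np.linalg.inv(d["cam_to_world"]); 
    return cv2.projectPoints(np.array(P,float).reshape(-1,3),cv2.Rodrigues(T[:3,:3])[0],T[:3,3],K(d),np.array([d["k1"],0,0,0.]))[0].reshape(-1,2)
E
python3 - <<'E'
from h import *
d=env.get_image("top")
names=["mouth","clampend","leverTip","tubefoot_end","hub","lowmouth+x","lowmouth-x","foot+x","foot-x"]
P=pix2w(d,[(204,238.4),(225.6,237.8),(216,214.5),(367,239),(142,237.6),(250.4,225),(250.4,253),(407,228),(407,255)],[.0765,.0765,.065,.06,.07,.034,.034,.018,.018])
for n,p in zip(names,P): print(n,np.round(p,4))
E
```

```text
mouth [0.5576 0.1382 0.0765]
clampend [0.5574 0.1013 0.0765]
leverTip [0.5995 0.1191 0.065 ]
tubefoot_end [ 0.5491 -0.1388  0.06  ]
hub [0.5628 0.2478 0.07  ]
lowmouth+x [0.5831 0.0627 0.034 ]
lowmouth-x [0.5333 0.0638 0.034 ]
foot+x [ 0.5701 -0.2183  0.018 ]
foot-x [ 0.5215 -0.2152  0.018 ]
```

```bash
cat >> h.py <<'E'
def quat(psi,flip=False):
    x=np.array([np.cos(psi),np.sin(psi),0]); y=x if not flip else -x
    z=np.array([0,0,-1.]); return R.from_matrix(np.c_[np.cross(y,z),y,z]).as_quat()
E
python3 - <<'E'
from h import *
for f in (0,1):
    q=quat(-.04,f); print(f,q,env.ik([.57,.115,.24],q),env.ik([.57,.04,.066],q))
qs=[(np.abs(j[5]),f) for f in (0,1) if (j:=env.ik([.57,.115,.24],quat(-.04,f))) is not None]
f=min(qs)[1]; print(f)
env.movep([.57,.10,.26],quat(-.04,f))
d=env.get_image("wrist"); cv2.imwrite("pics/w1.png",d["color"][:,:,::-1])
print(np.round(d["cam_to_world"],3),env.sense()["clock"],env.sense()["tool_pos"])
E
```

```text
0 [0.72110656 0.69282417 0.         0.        ] [ 6.34957358e-02  1.20407730e-01  1.64828283e+00 -4.44089210e-16
  1.37290209e+00  1.03495736e-01] [-6.79334034e-02  2.89750092e-01  1.80386608e+00 -4.44089210e-16
  1.04797648e+00 -2.79334034e-02]
1 [-0.69282417  0.72110656  0.          0.        ] None None
0
[[ 0.999 -0.04  -0.013  0.574]
 [-0.042 -0.954 -0.297  0.182]
 [-0.     0.297 -0.955  0.4  ]
 [ 0.     0.     0.     1.   ]] 2.8833 [0.57019136 0.09914115 0.25995958]
```

View pics/w1.png

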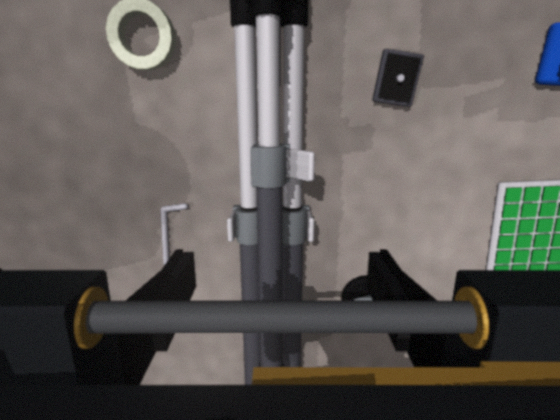

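The wrist view shows the top clamp at cols 251–285, rows 146–187, with the lever out to col 313 at row ~165. The lower mouths are at row ≈208 (cols 247 and 296), and the tube midline is col 267 at row 20 and col 270 at row 250.

Run:
```python
from h import *
d=env.get_image("wrist")
n=["hubax","mouth","clampend","clampmidL","clampmidR","levertip","tube250","lowL","lowR"]
P=pix2w(d,[(267,14),(268,146),(269,187),(251.5,166),(285,166),(313.5,165),(270,250),(247,208),(296,208)],[.06,.0765,.0765,.06,.06,.066,.06,.034,.034])
for a,b in zip(n,P): print(a,np.round(b,4))
cv2.imwrite("pics/w1c.png",cv2.resize(d["color"][130:250,200:340,::-1],None,fx=5,fy=5,interpolation=cv2.INTER_CUBIC))
```

```text
hubax [0.5644 0.2519 0.06  ]
mouth [0.56   0.1422 0.0765]
clampend [0.5589 0.1041 0.0765]
clampmidL [0.5424 0.1217 0.06  ]
clampmidR [0.5748 0.1203 0.06  ]
levertip [0.6018 0.1212 0.066 ]
tube250 [0.5557 0.0328 0.06  ]
lowL [0.5321 0.0716 0.034 ]
lowR [0.5849 0.0694 0.034 ]
```

View pics/w1c.png

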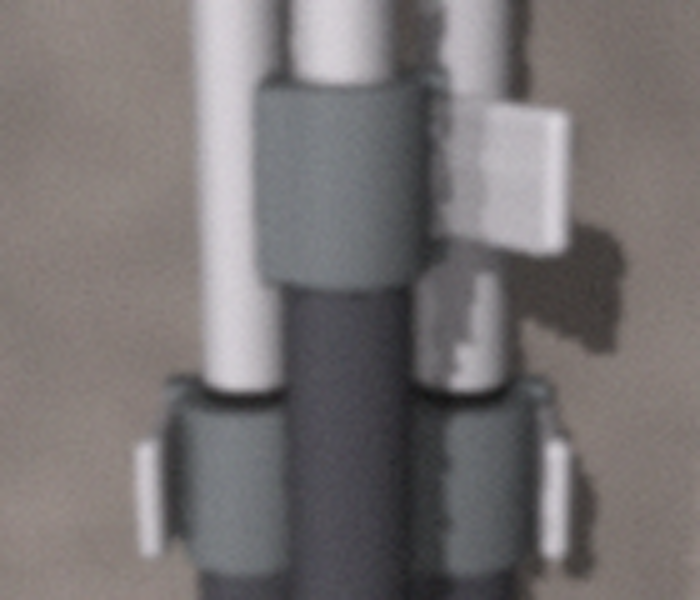

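The crop confirms the mouth at crop row ≈88 and the lower mouths at ≈405, so the travel is about 74 mm. I'll descend and take a light grip.

Run:
```python
from h import *
def s(t): o=env.sense(); print(t,round(o["clock"],2),np.round(o["tool_pos"],4),"F",np.round(o["wrist_force"],1),"gap",round(o["finger_gap"],4),"g",round(o["grasp_force"],1))
q=quat(-.04)
env.movep([.572,.1205,.14],q); s("hover")
r=env.move_l([.572,.1205,.067],q,v=.08,stop_force=8); print(r); s("down")
if not r:
    env.set_gripper(.04,6); s("grip")
```

```text
hover 3.49 [0.5724 0.1203 0.1406] F [ 0.2 -0.5  1.1] gap 0.087 g 0.0
False
down 4.56 [0.5725 0.1206 0.0676] F [ 1.  -1.   0.4] gap 0.0875 g 0.0
grip 5.15 [0.5722 0.1205 0.0672] F [1.8 0.2 0.3] gap 0.0599 g 6.0
```

Run:
```python
from h import *
def s(t): o=env.sense(); print(t,round(o["clock"],2),np.round(o["tool_pos"],4),"F",np.round(o["wrist_force"],1),"gap",round(o["finger_gap"],4),"g",round(o["grasp_force"],1))
p=np.array([.572,.1205,.067])-.0735*np.array([.04,.9992,0])
env.move_l(p,v=.05); s("slid")
for n in("wrist","top"):
    d=env.get_image(n); cv2.imwrite(f"pics/{n}2.png",d["color"][:,:,::-1])
    if n=="top": b=cv2.resize(d["color"][200:275,190:310,::-1],(800,500),interpolation=cv2.INTER_CUBIC); cv2.imwrite("pics/t2c.png",b)
    print(n,w2pix(d,[[.5577,.0655,.0765],[.5577,.0655,.07]]))
```

```text
slid 6.77 [0.5692 0.0469 0.0671] F [ 0.8 -1.6  3.9] gap 0.0598 g 6.0
wrist [[251.32540595 266.69203186]
 [252.54964509 259.76213961]]
top [[246.71819428 236.97750566]
 [247.10385907 237.34428275]]
```

View pics/wrist2.png

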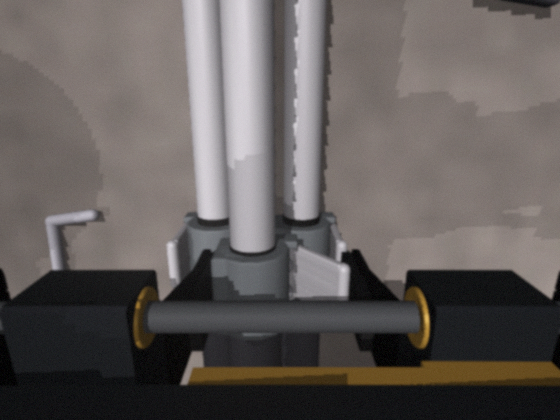

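View pics/t2c.png

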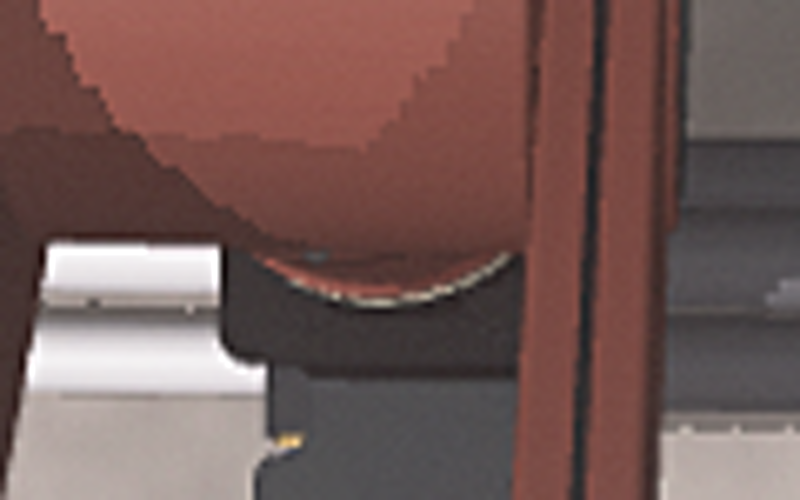

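The wrist view shows the grip on the clamp with the lever still open. There is a dark band where the inner tube enters the top clamp at about (253,247), and the lower legs' rings are at (213,217) and (302,217). The gripper hides the clamp in the top view. I'll zoom in.

Run:
```python
import cv2
a=cv2.imread("pics/wrist2.png")[195:295,170:350]
cv2.imwrite("pics/w2c.png",cv2.resize(a,(792,440),interpolation=cv2.INTER_CUBIC))
```

```text
(no output)
```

View pics/w2c.png

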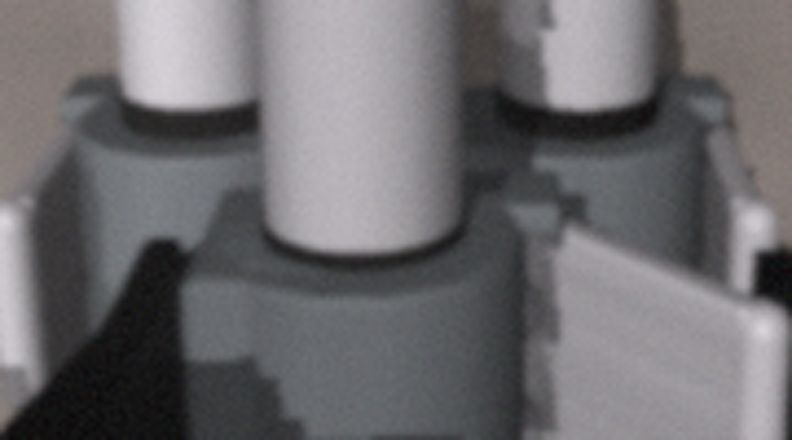

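The top ring is only partly exposed, about 12 crop px (rows 248–262 at the centre). The lower ones show about 26 px, so the leg is still about 2 mm short. I'll quantify that.

Run:
```python
from h import *
d=env.get_image("wrist")
f=lambda u,v:(170+u/4.4,195+v/4.4)
P=pix2w(d,[f(363,249),f(363,262),f(350,297),f(190,110),f(190,133),f(580,109),f(580,134)],[.07,.07,.0765,.034-.006,.028,.028,.028])
for a,b in zip(["ringhead","ringvis_end","clamp rim","lowhead","lowend","lowhead","lowend"],P): print(a,np.round(b,4))
```

```text
ringhead [0.5579 0.0693 0.07  ]
ringvis_end [0.5578 0.068  0.07  ]
clamp rim [0.5571 0.0675 0.0765]
lowhead [0.5337 0.0699 0.028 ]
lowend [0.5334 0.0669 0.028 ]
lowhead [0.581  0.0681 0.028 ]
lowend [0.5809 0.0649 0.028 ]
```

Run:
```python
from h import *
def s(t): o=env.sense(); print(t,round(o["clock"],2),np.round(o["tool_pos"],4),"F",np.round(o["wrist_force"],1),"gap",round(o["finger_gap"],4),"g",round(o["grasp_force"],1)); return o
p=np.array([.572,.1205,.067])-.0759*np.array([.04,.9992,0])
env.move_l(p,v=.02); s("adj"); env.sleep(.6)
d=env.get_image("wrist"); cv2.imwrite("pics/w3c.png",cv2.resize(d["color"][195:295,170:350,::-1],(792,440),interpolation=cv2.INTER_CUBIC))
s("held")
```

```text
adj 7.18 [0.5691 0.0447 0.0671] F [ 1.2 -0.4  3.3] gap 0.0596 g 6.0
held 7.83 [0.5691 0.0447 0.0671] F [1.8 1.3 5.1] gap 0.0598 g 5.9
```

View pics/w3c.png

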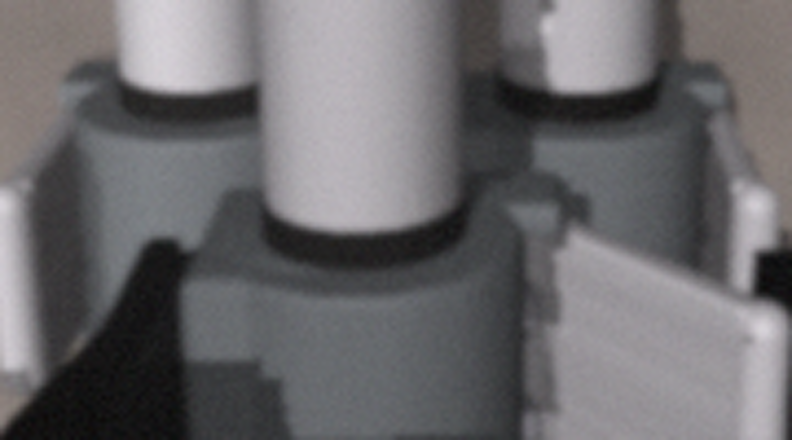

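The ring on the top leg now shows its full width (crop rows 233–265), like the lower two, and the lever is still open. Next I squeeze in steps while moving the centre towards the thumb rest.

Run:
```python
from h import *
def s(t): o=env.sense(); print(t,round(o["clock"],2),np.round(o["tool_pos"],4),"F",np.round(o["wrist_force"],1),"gap",round(o["finger_gap"],4),"g",round(o["grasp_force"],1)); return o
p=np.array([.572,.1205,.067])-.0759*np.array([.04,.9992,0])
ex=np.array([.9992,-.04,0]); c=0.
env.set_gripper(.036,35); o=s("sq")
for i in range(12):
    if o["finger_gap"]<.0415 and abs(o["wrist_force"][0])<6: break
    fx=o["wrist_force"][0]
    # centre that keeps the -x finger on the thumb rest for the next 2 mm of closing
    c=max(c-.0012,-.0098)
    env.move_l(p+c*ex,v=.02); env.sleep(.1); o=s(f"c={c*1e3:.1f}")
    if np.abs(o["wrist_force"]).max()>70: print("high force"); break
```

```text
sq 8.05 [0.5686 0.0447 0.0671] F [-1.5  0.6  7.1] gap 0.0582 g 33.4
c=-1.2 8.4 [0.5684 0.0447 0.0672] F [4.1 0.3 3.5] gap 0.058 g 33.0
c=-2.4 8.75 [0.5682 0.0447 0.0674] F [ 7.7  0.9 -0.2] gap 0.0577 g 33.1
c=-3.6 9.1 [0.5679 0.0446 0.0679] F [ 9.7  0.3 -0.2] gap 0.057 g 32.8
c=-4.8 9.45 [0.5675 0.0446 0.0686] F [9.4 1.4 1.8] gap 0.0564 g 32.6
c=-6.0 9.8 [0.5604 0.0449 0.0686] F [-18.    0.   31.5] gap 0.0419 g 27.1
c=-7.2 10.15 [0.5587 0.045  0.0686] F [-13.9   0.3  27.1] gap 0.0387 g 35.7
c=-8.4 10.5 [0.5587 0.045  0.0687] F [-9.4  0.5 23.7] gap 0.0381 g 35.7
c=-9.6 10.85 [0.5586 0.045  0.0687] F [-4.5  0.4 18.5] gap 0.0381 g 35.8
```

Run:
```python
from h import *
d=env.get_image("wrist"); cv2.imwrite("pics/w4c.png",cv2.resize(d["color"][180:300,160:360,::-1],(800,480),interpolation=cv2.INTER_CUBIC))
```

```text
(no output)
```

View pics/w4c.png

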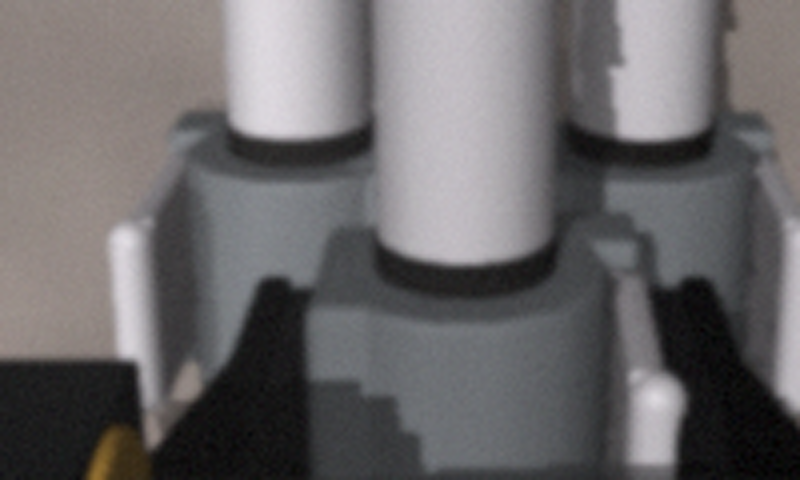

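The lever now stands upright against the clamp like the other two, the ring is fully exposed at the mouth (crop rows 265–293), and both fingers bear on the clamp and lever with 36 N.

```bash
python3 -c "
from plant import env
env.sleep(.3); o=env.sense(); print(o['clock'],o['finger_gap'],o['grasp_force'],o['wrist_force']); print(env.job_done())"
```

```text
11.2 0.03832691932023832 35.74931658804417 [-5.2807642  -0.18517153 19.33652393]
the job is handed in; nothing more can be done
None
```

The top leg is drawn out to its length mark, its lever is closed, and the gripper is still holding it at about 36 N; I handed the job in at 11.2 s, but the call returned no verdict.

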